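# Load nuts into the deburring machine, shut it and switch it on

## Robot

A 6-joint arm with a two-finger parallel gripper is mounted at the origin on a cart in front of the work surface, level with it; the furniture and walls round the work are solid. World frame = base frame: x ahead of the robot, y to its left, z up, the work surface at z = 0. Lengths are in mm, angles in rad, forces in N, time in s.
With the tool pointing down it reaches from about 375 to 925 mm from the base axis. Payload 5.7 kg.
Tool frame: the origin (TCP) lies at the centre of the arm's flange, where the gripper is bolted on; the fingertips stand 173 mm ahead of it and the grasp point (between the pads) lies 155 mm ahead of it (r.finger_overhang is the distance from the TCP to the fingertips, in mm); z points along the fingers, y is the line along which they close (so a half turn about z gives the same grasp; the last joint's range is limited). The gripper opens to 85 mm and grips with 20 to 120 N. Pads are 22 mm wide; open, the fingers measure 114 mm over their backs; the gripper's body (76 mm by 85 mm) begins 54 mm behind the grasp point. The pads swing forward as they close: fully open they stand 13 mm farther back than shut.
Start: joints at [-0.115, 0.359, 1.51, -0, 1.272, -0.115], TCP at [599.988, -0.006, 404.667] pointing down, gripper open.
Joint ranges: [-2.97, 2.97], [-1.01, 2.36], [0.21, 2.38], [-0.96, 4.11], [0.2, 2.71], [-2.98, 2.98]. Speed limits (rad/s): [2.39, 2.39, 3.14, 3.14, 3.14, 3.14].

## Interface

Orientations are given as a unit quaternion [x, y, z, w].
In Python, from plant import r, cams, close_job gives the robot as it stands.
- The arm moves only by the shell command python3 -m crank 'ROWS' [FORCE]. ROWS is JSON, a list of rows, each a list of 7 numbers: the turn, a rotation vector about the tool's x, y, z in degrees, then the shift along the tool's x, y, z in mm, then the opening, from -1 (shut) to 1 (fully open), so that 0 is half open. In form: [[ax, ay, az, x, y, z, jaw], ...]. A call has 1 to 8 rows; each row is the pose to reach, as a shift and turn from the pose commanded when the call began, along the tool's axes at that moment; what a row does not reach only later rows make up. A row lasts 1/12 s, in which the tool goes at most 41.7 mm and 7.16 degrees, less where a joint would pass 70% of its speed; a pose out of reach is approached as far as the arm can. A call with a gripper value outside its range is refused whole. The fingers move at their own pace and stop on an object; FORCE is the grip in N (left out, the last holds). Time passes only in rows, so rows that repeat a pose let the fingers close. It gives the time, the measured TCP pose, the force, the opening and the grip force at its end, in the units of the state.
- r.sense(): the state, without advancing time (a new reading comes with each control period).
- cams.snapshot(name): name is "scene" or "side" or "wrist"; returns the picture (480x640x3 uint8, red, green, blue); there is no depth.
- cams.calibration(name): a dict with "K" (3x3 intrinsics, pixels), "k1" (the pictures are not rectified: a ray, as slopes to the right and down, at radius r is drawn at 1 + k1 r^2 times it, then the intrinsics apply), "view" (4x4, takes a point from world to camera coordinates); the wrist camera has in their place "T_tool_cam" (4x4, takes a point from camera to tool coordinates, whose origin is the TCP and whose axes are the flange's). Camera axes: x right, y up, looking along -z (the intrinsics and any distortion apply to the point x, -y, -z); pixel columns grow to the right and rows downward; lengths in mm; the calibration is good to about 2 mm. A picture is of the moment at which its call begins: read the wrist's pose just before it. calibration takes no time and is no camera call.
- close_job(): hands the job in; it is judged then, once.
The state is a dict: "time": time; "joint_pos": joint angles; "qd": joint speeds; "joint_efforts": joint torques, N m; "tool_pos": TCP position; "ee_rot": TCP orientation; "contact_force": force on the tool from outside, world axes, zero at the start; "ft_torque": the same for the moment, N m; "gripper_width": opening from 0.0 (shut) to 1.0 (fully open); "gripper_force": force on a finger pad.
Only numpy, scipy, OpenCV 4.12 (cv2) and the standard library are available. Lean on these libraries where they do the work, as an engineer would, in place of code of your own. Each camera call takes 0.05 s, during which the arm holds its last target. There are 200 camera calls.

## Task

Sweep the three nuts off the deburring machine's loading deck into its trough and shut the trough's lid flat. Only then switch the machine on: nudge the slide switch on the front strip by its ridge, over its detent, until it is fully home at the end toward the round black dot. Leave the circuit board, servo and marker pen where they lie.

Things in the scene. Friction and masses are not known exactly. Their poses are not given: they have to be found in the camera images.
- tumbler: deburring machine, low grey box fixed to the bench, 160 (x) by 260 (y) mm, flat top 65 mm above the bench. Origin on the bench under the middle of the line where deck meets trough. Machine axes: x to its back, y to its left, z up. Its front strip, x -110 to -50, y -110 to +150, carries the slide switch.
- deck_mid (a point): centre of the loading deck's flat aluminium top, z 65 mm, at machine (0, +75). The deck spans machine y 0 to +150 and x -44 to +44 between rails 10 mm high and 6 mm thick along its two long sides; it is open at both y ends, and at y = 0 drops straight into the trough.
- trough_floor (a point): centre of the trough's rubber floor, z 15 mm (50 mm below the deck), at machine (0, -46). The open trough spans machine y -92 to 0 and x -44 to +44; its rim is level with the deck.
- lid (a joint): angle of the trough's lid: 0 = shut flat on the trough, 1.57 = upright, stop at 1.9. A stiff hinge keeps it wherever it is left; about 1 N at its free edge moves it.
- lid_hinge (a point): middle of the lid's hinge line, which runs along the machine's x at the far right end of the trough (machine y -98, z 68.5 mm). The lid's outer face is up when shut and looks to machine -y when open; shut, the lid reaches from here toward +y.
- lid_edge (a point): middle of the lid's free edge, 97 mm from the hinge line. The lid is an aluminium plate 96 mm wide (along x) and 5 mm thick, 2.5 mm either side of the hinge plane. A black pull bar, 40 mm long and 6 mm high, stands on its outer face 85 to 91 mm from the hinge.
- power_switch (a joint): travel of the slide switch in m: 0 = off, 0.010 = on, moving along the machine's +y (away from the trough, toward the round black dot 9 mm across on the strip). A detent holds it with about 4 N, fading to nothing at half way, and beyond that throws it to the other end; end stops are rigid.
- switch_ridge (a point): top centre of the ridge on the switch's flush slide; moves with it. Ridge 3 mm thick along the slide (y), 12 mm wide (x), 6 mm above the strip (top at z 71 mm); the slide plate round it, 14 by 16 mm, is 1 mm proud. Off, it lies at machine (-80, +45). The strip is bare for 24 mm or more all round.
- nut_0_mid (a point): centre (half-way up) of one of three alike loose steel hex nuts, 24 mm across the flats, 28 mm across the corners, 13 mm high, about 35 g, lying flat on the loading deck.
- nut_1_mid (a point): centre (half-way up) of one of three alike loose steel hex nuts, 24 mm across the flats, 28 mm across the corners, 13 mm high, about 35 g, lying flat on the loading deck.
- nut_2_mid (a point): centre (half-way up) of one of three alike loose steel hex nuts, 24 mm across the flats, 28 mm across the corners, 13 mm high, about 35 g, lying flat on the loading deck.
- board: green circuit board 50x72x14 mm, a bystander lying to the right; origin under its centre.
- servo: black servo motor 20x97x44 mm, a bystander lying to the left; origin under its centre.
- marker: red and white marker pen 17x135x16 mm, a bystander lying in front of the machine; origin under its centre.

How it is judged:
By the outcome, as a careful person would: the job done as asked, in the order asked, and still so for the second after the job is handed in, with the robot touching nothing.
It also fails if it takes over 58 s, if anything falls off the work surface, if the arm or the gripper's body presses on something with over 40 N, if the wrist force passes 120 N, or if a joint passes its speed limit or range.

## Working session

There is one attempt and no reset: what is moved stays moved. The work goes in short steps, Python scripts to look and compute and a shell command to move; the robot and the scene stay as the last step left them, time stands still between calls to the robot, and variables do not carry over. Pictures are saved under pics/ and viewed, at most 11 in all, crops included, and the job is handed in when it is done.

```bash
ls; mkdir -p pics
python3 - <<'E'
from plant import r,cams
import cv2,numpy as np
s=r.sense();print({k:np.round(v,3).tolist() for k,v in s.items()})
for n in("scene","side","wrist"):
    im=cams.snapshot(n);cv2.imwrite(f"pics/{n}0.png",im[:,:,::-1])
    c=cams.calibration(n);print(n,{k:np.round(v,3).tolist() for k,v in c.items()})
E
```

```text
pics
{'time': 0.0, 'joint_pos': [-0.115, 0.36, 1.511, 0.0, 1.272, -0.115], 'qd': [0.0, -0.001, 0.001, 0.001, -0.001, 0.001], 'joint_efforts': [0.002, -52.761, -27.863, -0.0, 0.013, -0.0], 'tool_pos': [599.645, 0.037, 403.835], 'ee_rot': [0.707, 0.707, -0.001, -0.001], 'contact_force': [-0.052, -0.147, -0.051], 'ft_torque': [-0.027, 0.022, 0.007], 'gripper_force': 0.0, 'gripper_width': 1.003}
scene {'K': [[520.646, 0.0, 311.39], [0.0, 520.646, 243.249], [0.0, 0.0, 1.0]], 'k1': 0.036, 'view': [[0.461, -0.887, -0.005, -237.192], [0.577, 0.296, 0.761, -336.784], [-0.674, -0.354, 0.649, -754.019], [0.0, 0.0, 0.0, 1.0]]}
side {'K': [[527.403, 0.0, 321.388], [0.0, 527.403, 238.188], [0.0, 0.0, 1.0]], 'k1': -0.001, 'view': [[-0.898, -0.439, 0.024, 435.134], [0.21, -0.38, 0.901, -166.271], [-0.387, 0.814, 0.433, -890.122], [0.0, 0.0, 0.0, 1.0]]}
wrist {'K': [[368.712, 0.0, 322.591], [0.0, 368.712, 240.171], [0.0, 0.0, 1.0]], 'k1': -0.024, 'T_tool_cam': [[0.0, 0.958, 0.287, 73.62], [1.0, -0.001, 0.0, 0.418], [0.0, 0.287, -0.958, 30.939], [0.0, 0.0, 0.0, 1.0]]}
```

View pics/scene0.png

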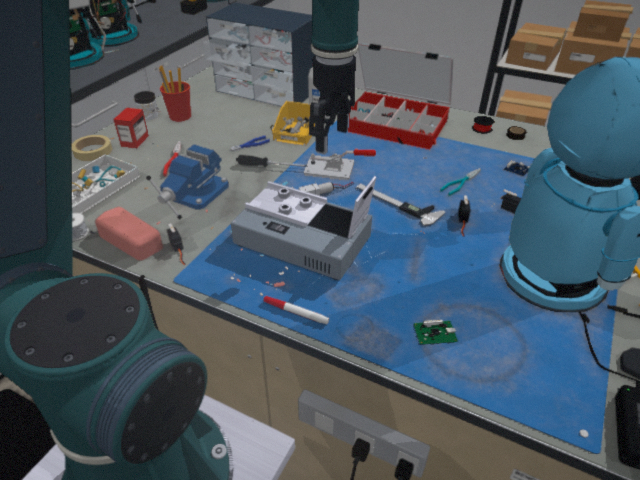

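View pics/side0.png

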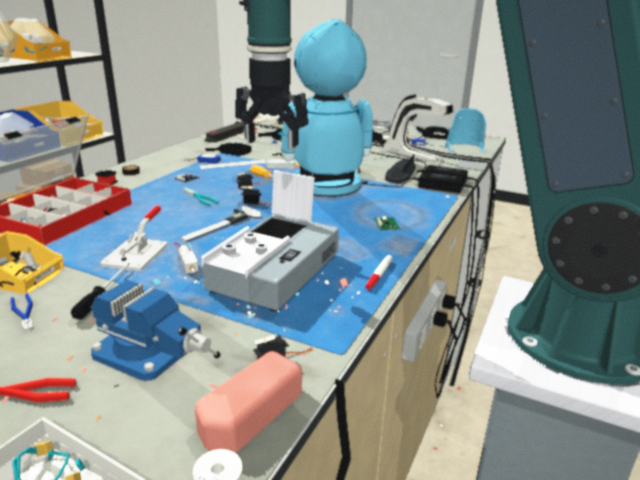

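View pics/wrist0.png

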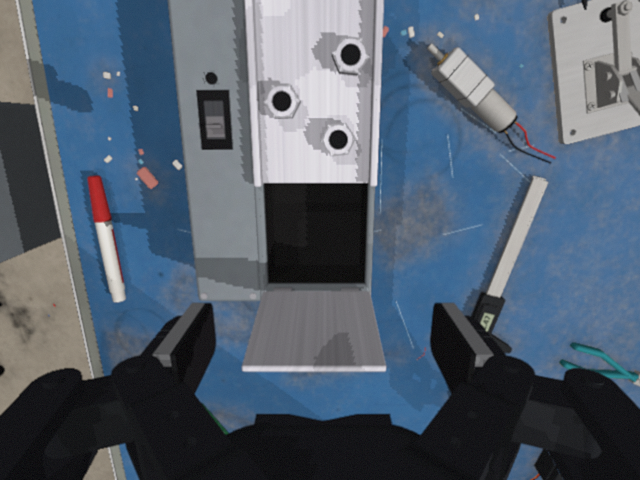

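The wrist view shows the deck with nuts near (351,54), (282,101) and (339,139). The trough is black, columns 265–366 and rows 183–283. The upright lid sits below it with its free edge at about row 368. The dot is at (211,78) and the switch at (214,120). The machine is nearly world-aligned. The marker is in front at (107,240), and the scene view shows the board to the right.

```bash
cat > h.py <<'E'
import numpy as np,cv2
from scipy.spatial.transform import Rotation as R
from plant import r,cams
def ray(n,uv,s=None):
    c=cams.calibration(n);K=np.array(c["K"]);uv=np.atleast_2d(uv).astype(float)
    # OpenCV radial model with only k1
    p=cv2.undistortPoints(uv.reshape(-1,1,2),K,np.array([c["k1"],0,0,0.]))[:,0]
    d=np.c_[p[:,0],-p[:,1],-np.ones(len(p))]
    if n=="wrist":
        T=np.array(c["T_tool_cam"]);M=np.eye(4);M[:3,:3]=R.from_quat(s["ee_rot"]).as_matrix();M[:3,3]=s["tool_pos"];T=M@T
    else: T=np.linalg.inv(np.array(c["view"]))
    return T[:3,3],d@T[:3,:3].T
def onz(n,uv,z,s=None):
    o,d=ray(n,uv,s);return o+d*((z-o[2])/d[:,2:3])
def proj(n,P,s=None):
    c=cams.calibration(n)
    if n=="wrist":
        T=np.array(c["T_tool_cam"]);M=np.eye(4);M[:3,:3]=R.from_quat(s["ee_rot"]).as_matrix();M[:3,3]=s["tool_pos"];V=np.linalg.inv(M@T)
    else: V=np.array(c["view"])
    q=np.atleast_2d(P)@V[:3,:3].T+V[:3,3];q=q*[1,-1,-1]
    return cv2.projectPoints(q,np.zeros(3),np.zeros(3),np.array(c["K"]),np.array([c["k1"],0,0,0.]))[0][:,0]
E
python3 - <<'E'
from h import *
s=r.sense();im=cv2.imread("pics/wrist0.png");g=cv2.cvtColor(im,6)
m=(g<45).astype(np.uint8);n,l,st,ce=cv2.connectedComponentsWithStats(m)
for i in range(1,n):
    if st[i,4]>40 and 180<ce[i,0]<400 and ce[i,1]<300:
        cn=cv2.findContours((l==i).astype(np.uint8),0,2)[0][0]
        print(st[i].tolist(),ce[i].round(1),onz("wrist",ce[i],65,s)[0].round(1),"z78",onz("wrist",ce[i],78,s)[0].round(1),cv2.boxPoints(cv2.minAreaRect(cn)).round(0).tolist())
for p in [(248,184),(258,184),(373,185),(382,185),(266,183),(366,183),(366,283),(268,283),(200,300)]: print(p,onz("wrist",p,65,s)[0].round(1))
c=im[0:380,160:400];cv2.imwrite("pics/w0c.png",cv2.resize(c[:300],None,fx=2,fy=2,interpolation=2) if 0 else cv2.resize(c,None,fx=1.57,fy=1.57,interpolation=2))
E
```

```text
[342, 45, 18, 19, 278] [350.2  54.1] [620.6 129.3  65. ] z78 [619.7 127.   78. ] [[342.0, 45.0], [359.0, 45.0], [359.0, 63.0], [342.0, 63.0]]
[206, 73, 11, 11, 87] [210.9  77.8] [512.8 112.7  65. ] z78 [516.5 111.1  78. ] [[204.0, 77.0], [210.0, 71.0], [218.0, 78.0], [212.0, 84.0]]
[197, 91, 35, 58, 1012] [214.5 119.2] [513.2  82.   65. ] z78 [516.9  81.7  78. ] [[197.0, 91.0], [227.0, 89.0], [232.0, 148.0], [201.0, 150.0]]
[273, 92, 17, 18, 246] [281.2 100.7] [567.   95.8  65. ] z78 [568.4  94.8  78. ] [[273.0, 92.0], [289.0, 92.0], [289.0, 109.0], [273.0, 109.0]]
[330, 131, 17, 17, 231] [337.9 139.2] [611.9  66.5  65. ] z78 [611.4  66.8  78. ] [[330.0, 131.0], [346.0, 131.0], [346.0, 147.0], [330.0, 147.0]]
[264, 184, 104, 99, 9877] [315.9 232.4] [593.8 -11.6  65. ] z78 [594.  -8.  78.] [[264.0, 184.0], [367.0, 184.0], [367.0, 282.0], [264.0, 282.0]]
(248, 184) [537.2  30.3  65. ]
(258, 184) [545.6  30.3  65. ]
(373, 185) [641.7  29.5  65. ]
(382, 185) [649.2  29.5  65. ]
(266, 183) [552.3  31.1  65. ]
(366, 183) [635.7  31.2  65. ]
(366, 283) [638.8 -59.   65. ]
(268, 283) [550.2 -59.2  65. ]
(200, 300) [486.7 -76.3  65. ]
```

View pics/w0c.png

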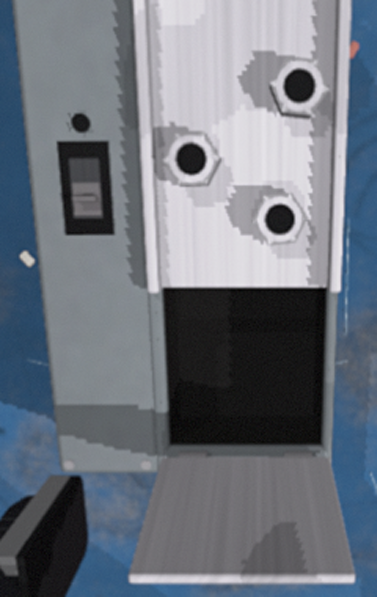

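```bash
python3 - <<'E'
from h import *
s=r.sense()
f=lambda p,z:(print(p,onz("wrist",np.array(p)/1.57+[160,0],z,s)[0].round(1)))
for p in [(17,5),(62,470),(57,420)]:f(p,65)
print("rails");
for p in [(132,5),(149,288),(351,5),(340,288),(155,5),(160,288)]:f(p,75)
print("ridge",onz("wrist",np.array([86,199])/1.57+[160,0],71,s).round(1))
print("holes z78");
# lid edge ends: ray & intersection assuming machine (+-48) -> solve using y-plane; print rays at z heights
for z in (120,150,160,165,170):
    print(z,[onz("wrist",np.array(p)/1.57+[160,0],z,s)[0].round(1)[:2].tolist() for p in [(131,577),(355,577)]])
# side/scene lid-edge rays
E
python3 - <<'E'
import cv2
a=cv2.imread("pics/scene0.png")[160:280,220:390];b=cv2.imread("pics/side0.png")[160:310,195:365]
a=cv2.resize(a,None,fx=2.35,fy=2.35,interpolation=2);b=cv2.resize(b,None,fx=2.35,fy=2.35,interpolation=2)
a=cv2.copyMakeBorder(a,0,b.shape[0]-a.shape[0],0,0,0);import numpy as np
cv2.imwrite("pics/ab.png",np.hstack([a,b]))
E
```

```text
(17, 5) [487.  164.5  65. ]
(62, 470) [486.3 -75.6  65. ]
(57, 420) [486.5 -44.3  65. ]
rails
(132, 5) [543.4 161.1  75. ]
(149, 288) [544.9  32.1  75. ]
(351, 5) [643. 161.  75.]
(340, 288) [643.1  32.2  75. ]
(155, 5) [553.9 161.1  75. ]
(160, 288) [550.5  32.1  75. ]
ridge [[514.7  76.2  71. ]]
holes z78
120 [[536.1, -109.0], [650.7, -108.8]]
150 [[543.7, -87.4], [644.7, -87.2]]
160 [[546.2, -80.2], [642.7, -80.0]]
165 [[547.5, -76.6], [641.7, -76.3]]
170 [[548.8, -73.0], [640.7, -72.7]]
```

View pics/ab.png

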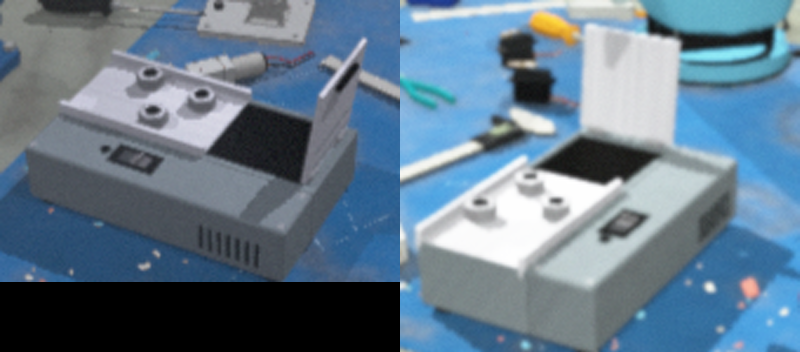

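The lid leans slightly past upright, about 1.7 rad, with its bar on the far side. I put the machine origin at about (594.3, 31.7) with yaw near 0. In machine coordinates the nuts are at (25,95), (-26,63) and (17,35). I'll hover past the far nut in the right-hand lane, gripper nearly shut.

```bash
python3 -c "from plant import r;print(r.finger_overhang)"; python3 -m crank '[[0,0,0,40,4,25,-0.8],[0,0,0,80,8,50,-0.8],[0,0,0,120,12,75,-0.8],[0,0,0,163,14.5,100,-0.8],[0,0,0,163,14.5,100,-0.8],[0,0,0,163,14.5,100,-0.8]]'
python3 - <<'E'
from h import *
s=r.sense();im=cams.snapshot("wrist")[:,:,::-1];cv2.imwrite("pics/w1.png",im)
print(s["tool_pos"],s["gripper_width"])
E
```

```text
173.4
time: 0.65
tool_pos: [612.9, 167.0, 300.9]
ee_rot: [0.706, 0.708, -0.002, -0.002]
contact_force: [-0.3, -0.6, 0.3]
gripper_width: 0.142
gripper_force: 0.0
[612.92351885 166.95321285 300.94070965] 0.14208228727522013
```

View pics/w1.png

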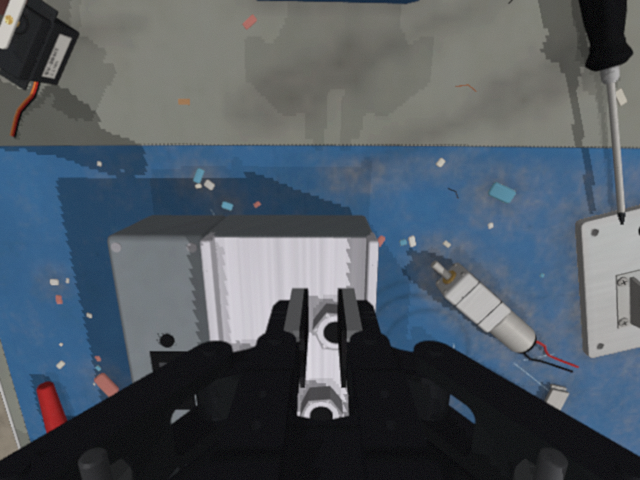

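Finger tips at (307–340, 290) straddle the nut at (332,330), just ahead of the far nut. The gap is narrower than a nut. I'll lower and check the height.

```bash
python3 -m crank '[[0,0,0,3,0,28,-0.8],[0,0,0,3,0,55,-0.8],[0,0,0,3,0,55,-0.8],[0,0,0,3,0,55,-0.8]]'; python3 -m crank '[[0,0,0,0,0,0,-0.8]]'
```

```text
time: 1.03
tool_pos: [613.9, 164.9, 249.1]
ee_rot: [0.707, 0.707, -0.001, -0.001]
contact_force: [0.7, 0.1, 0.6]
gripper_width: 0.101
gripper_force: 0.0
time: 1.12
tool_pos: [615.2, 165.3, 251.1]
ee_rot: [0.707, 0.707, 0.0, 0.0]
contact_force: [-0.1, 0.8, 0.1]
gripper_width: 0.102
gripper_force: 0.0
```

```bash
python3 -m crank '[[0,0,0,0,0,7,-0.8],[0,0,0,0,0,7,-0.8],[0,0,0,-10,0,7,-0.8],[0,0,0,-22,0,7,-0.8],[0,0,0,-34,0,7,-0.8],[0,0,0,-46,0,7,-0.8],[0,0,0,-58,0,7,-0.8],[0,0,0,-70,0,7,-0.8]]'; python3 -m crank '[[0,0,0,-12,0,0,-0.8],[0,0,0,-24,0,0,-0.8],[0,0,0,-36,0,0,-0.8],[0,0,0,-48,0,0,-0.8],[0,0,0,-60,0,0,-0.8],[0,0,0,-72,0,0,-0.8],[0,0,0,-84,0,0,-0.8],[0,0,0,-84,0,0,-0.8]]'
```

```text
time: 1.78
tool_pos: [614.5, 94.4, 242.9]
ee_rot: [0.707, 0.707, 0.0, 0.0]
contact_force: [-0.8, 0.7, 1.0]
gripper_width: 0.101
gripper_force: 0.5
time: 2.45
tool_pos: [614.6, 9.6, 242.6]
ee_rot: [0.708, 0.707, -0.0, 0.0]
contact_force: [-0.0, -0.3, -0.4]
gripper_width: 0.101
gripper_force: 0.0
```

```bash
python3 -m crank '[[0,0,0,0,0,-35,-0.8],[0,0,0,15,-8,-60,-0.8],[0,0,0,50,-20,-60,-0.8],[0,0,0,90,-35,-60,-0.8],[0,0,0,124,-42.5,-60,-0.8],[0,0,0,124,-42.5,-60,-0.8],[0,0,0,124,-42.5,-60,-0.8]]'
python3 - <<'E'
from h import *
s=r.sense();a=cams.snapshot("wrist")[:,:,::-1];b=cams.snapshot("scene")[:,:,::-1]
print(s["tool_pos"])
cv2.imwrite("pics/m2.png",np.hstack([cv2.resize(a[200:,130:460],(428,364)),cv2.resize(b[160:290,220:390],None,fx=2.18,fy=2.8)]))
E
```

```text
time: 3.03
tool_pos: [571.3, 137.9, 302.8]
ee_rot: [0.706, 0.708, -0.0, -0.0]
contact_force: [-0.1, 0.3, 0.4]
gripper_width: 0.099
gripper_force: 0.0
[571.25896277 137.94687562 302.7728513 ]
```

View pics/m2.png

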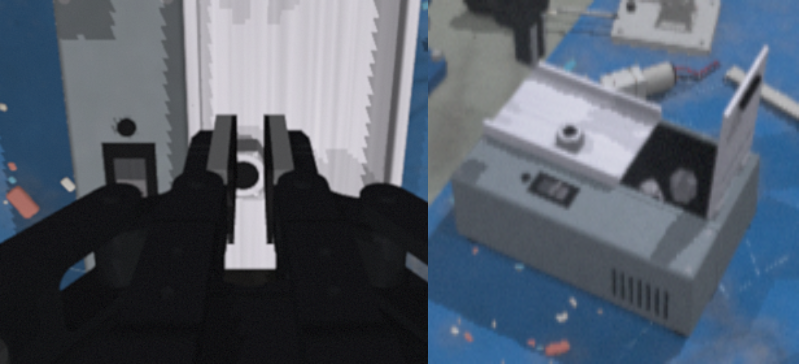

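The scene view shows two nuts in the trough at (652,188) and (683,185). The last nut on the deck is at (570,135), and in the wrist view (245,175) it lies in the finger lane. Now the second sweep.

```bash
python3 -m crank '[[0,0,0,0,0,30,-0.8],[0,0,0,0,0,60,-0.8],[0,0,0,0,0,60,-0.8],[0,0,0,-10,0,60,-0.8],[0,0,0,-22,0,60,-0.8],[0,0,0,-34,0,60,-0.8],[0,0,0,-46,0,60,-0.8],[0,0,0,-58,0,60,-0.8]]'; python3 -m crank '[[0,0,0,-12,0,0,-0.8],[0,0,0,-24,0,0,-0.8],[0,0,0,-36,0,0,-0.8],[0,0,0,-48,0,0,-0.8],[0,0,0,-60,0,0,-0.8],[0,0,0,-68,0,0,-0.8],[0,0,0,-68,0,0,-0.8]]'
python3 -m crank '[[0,0,0,0,0,-40,-1],[0,0,0,0,0,-80,-1],[0,0,0,0,10,-120,-1],[0,0,0,-10,22,-125,-1],[0,0,0,-40,22,-125,-1],[0,0,0,-80,22,-125,-1]]'
python3 - <<'E'
from h import *
s=r.sense();a=cams.snapshot("wrist")[:,:,::-1];b=cams.snapshot("scene")[:,:,::-1]
cv2.imwrite("pics/m3.png",np.hstack([cv2.resize(a,(485,364)),cv2.resize(b[150:280,220:380],None,fx=1.96,fy=2.8)]))
E
```

```text
time: 3.8
tool_pos: [572.0, 76.1, 243.3]
ee_rot: [0.707, 0.707, 0.0, 0.0]
contact_force: [0.5, 0.3, 0.3]
gripper_width: 0.099
gripper_force: 0.1
time: 4.38
tool_pos: [572.1, 8.3, 242.7]
ee_rot: [0.708, 0.707, -0.0, 0.0]
contact_force: [0.5, -0.2, 0.2]
gripper_width: 0.099
gripper_force: 0.0
time: 4.88
tool_pos: [594.9, -68.4, 369.3]
ee_rot: [0.706, 0.709, 0.001, 0.001]
contact_force: [0.2, -0.5, -0.3]
gripper_width: -0.001
gripper_force: 0.0
```

View pics/m3.png

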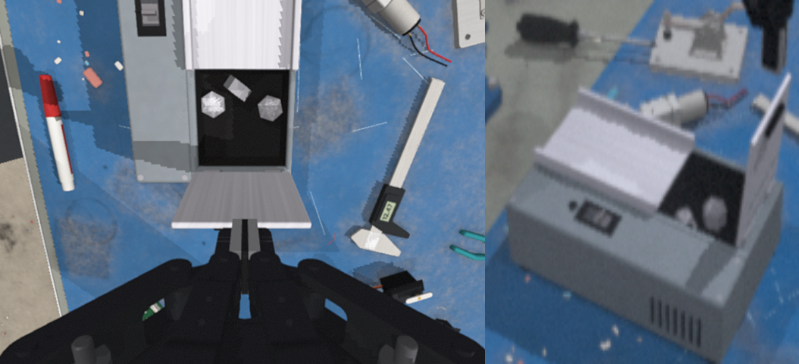

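All three nuts are in the trough, at (213,103), (270,108) and (237,88), and the deck is empty. The lid edge runs along row 225. Next I go behind the lid and push it over along its arc.

```bash
python3 -m crank '[[0,0,0,-30,0,0,-1],[0,0,0,-55,0,0,-1],[0,0,0,-55,0,30,-1],[0,0,0,-55,0,60,-1],[0,0,0,-55,0,60,-1]]'
python3 -m crank '[[0,0,0,12,0,0,-1],[0,0,0,24,0,0,-1],[0,0,0,36,0,0,-1],[0,0,0,48,0,0,-1],[0,0,0,60,0,0,-1],[0,0,0,71,0,0,-1],[0,0,0,83,0,6,-1],[0,0,0,83,0,6,-1]]'
```

```text
time: 5.4
tool_pos: [591.5, -124.1, 302.5]
ee_rot: [0.707, 0.707, -0.002, -0.005]
contact_force: [-2.3, 0.1, -0.3]
gripper_width: -0.001
gripper_force: 0.0
time: 6.07
tool_pos: [593.4, -39.3, 301.0]
ee_rot: [0.706, 0.708, 0.0, -0.001]
contact_force: [-1.3, -0.0, -0.8]
gripper_width: -0.001
gripper_force: 0.0
```

```bash
python3 -m crank '[[0,0,0,12,0,8,-1],[0,0,0,21,0,19,-1],[0,0,0,28,0,31,-1],[0,0,0,33,0,44,-1],[0,0,0,35,0,50,-1],[0,0,0,35,0,55,-1],[0,0,0,35,0,55,-1],[0,0,0,35,0,55,-1]]'
```

```text
time: 6.73
tool_pos: [594.0, -7.2, 246.4]
ee_rot: [0.707, 0.707, -0.0, -0.0]
contact_force: [-0.5, -0.5, -0.3]
gripper_width: 0.001
gripper_force: 0.0
```

```bash
python3 -m crank '[[0,0,0,0,0,1,-1],[0,0,0,0,0,2,-1],[0,0,0,0,0,2,-1]]';python3 -m crank '[[0,0,0,0,0,1,-1],[0,0,0,0,0,1,-1],[0,0,0,0,0,1,-1]]'
```

```text
time: 6.98
tool_pos: [594.1, -7.3, 244.9]
ee_rot: [0.707, 0.707, 0.0, 0.0]
contact_force: [-0.4, -0.3, -0.5]
gripper_width: -0.003
gripper_force: 0.0
time: 7.23
tool_pos: [594.1, -7.2, 244.4]
ee_rot: [0.707, 0.707, 0.0, 0.0]
contact_force: [-1.7, -0.5, 5.2]
gripper_width: -0.0
gripper_force: 2.7
```

```bash
python3 -m crank '[[0,0,0,0,0,1,-1],[0,0,0,0,0,1,-1],[0,0,0,0,0,1,-1]]';python3 -m crank '[[0,0,0,0,0,-30,-1],[0,0,0,20,-20,-40,-1],[0,0,0,0,-50,-70,-1],[0,0,0,-30,-80,-80,-1],[0,0,0,-60,-80,-80,-1],[0,0,0,-60,-80,-80,-1],[0,0,0,-60,-80,-80,-1]]'
python3 - <<'E'
from h import *
python=0
s=r.sense();a=cams.snapshot("wrist")[:,:,::-1];b=cams.snapshot("scene")[:,:,::-1];c=cams.snapshot("side")[:,:,::-1]
s2=r.sense();print(s["tool_pos"],s2["tool_pos"])
cv2.imwrite("pics/w4.png",a)
L=cv2.resize(a[:360,80:480],(400,360));Rr=np.vstack([cv2.resize(b[160:280,220:380],(400,300)),cv2.resize(c[160:310,195:365],(400,300))])
L=cv2.copyMakeBorder(L,0,240,0,0,0);cv2.imwrite("pics/m4.png",np.hstack([L,Rr]))
E
```

```text
time: 7.48
tool_pos: [594.1, -7.2, 244.3]
ee_rot: [0.707, 0.707, 0.0, 0.001]
contact_force: [-2.9, -0.1, 13.3]
gripper_width: 0.001
gripper_force: 6.6
time: 8.07
tool_pos: [513.8, -68.4, 323.3]
ee_rot: [0.708, 0.706, 0.0, 0.001]
contact_force: [-0.3, 0.9, 0.1]
gripper_width: -0.005
gripper_force: 0.0
[513.82406901 -68.3798403  323.31336765] [514.20928014 -66.51879854 322.41026532]
```

View pics/m4.png

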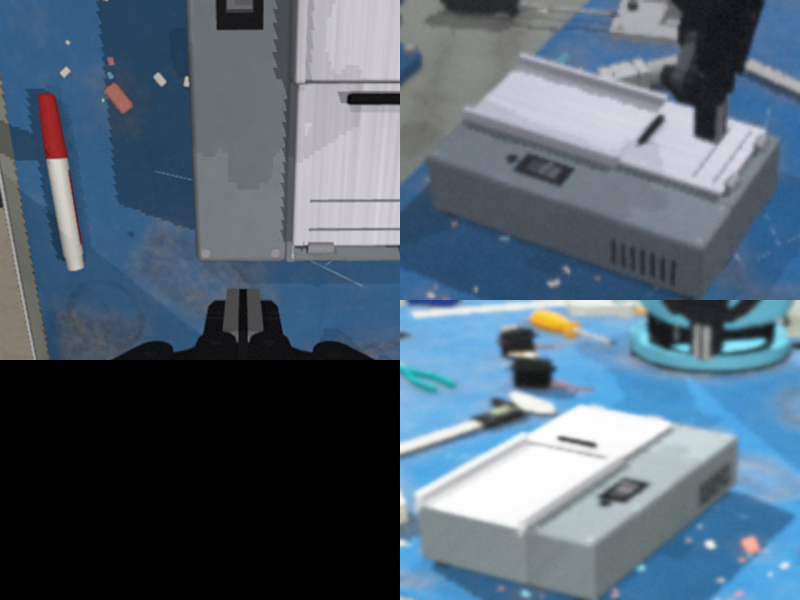

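The lid is shut flat: in the scene view it lies level with the deck, bar at (652,130). The switch window is partly cut off at the top of the wrist view. I'll move closer and measure the ridge.

```bash
python3 -m crank '[[0,0,0,35,0,0,-1],[0,0,0,65,0,0,-1],[0,0,0,65,0,0,-1],[0,0,0,65,0,0,-1],[0,0,0,65,0,0,-1]]'
python3 - <<'E'
from h import *
s=r.sense();a=cams.snapshot("wrist")[:,:,::-1];cv2.imwrite("pics/w5.png",a)
print(s["tool_pos"]);u,v=proj("wrist",[[514.3,77,71]],s)[0].round().astype(int);print(u,v)
x0,y0=max(u-70,0),max(v-60,0);print("crop",x0,y0)
cv2.imwrite("pics/w5c.png",cv2.resize(a[y0:y0+120,x0:x0+140],None,fx=5,fy=5,interpolation=2))
E
```

```text
time: 8.63
tool_pos: [514.2, -1.4, 322.3]
ee_rot: [0.706, 0.708, -0.0, -0.0]
contact_force: [-0.2, -0.2, 0.7]
gripper_width: -0.002
gripper_force: 0.0
[514.18224619  -1.3538923  322.32295702]
323 121
crop 253 61
```

View pics/w5c.png

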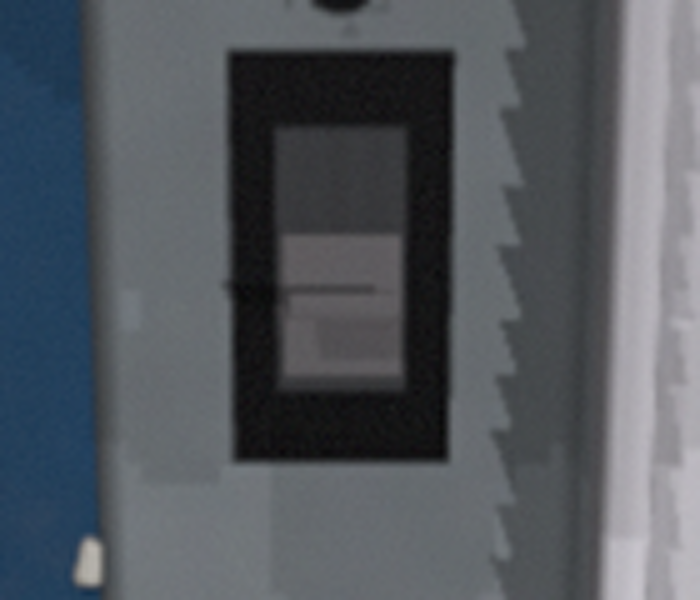

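The slide plate spans crop rows 233–380 and columns 280–403, with the ridge between rows 290 and 318. It sits at the low (off) end of its slot. The dot is above, at row 0.

Run:
```python
from h import *
s=r.sense()
for p,z in [((342,233),66),((342,380),66),((342,306),71),((342,290),71),((342,318),71),((342,127),65),((342,390),65)]:
    print(p,z,onz("wrist",np.array(p)/5+[253,61],z,s)[0].round(1))
```

```text
(342, 233) 66 [513.7  84.   66. ]
(342, 380) 66 [513.7  67.6  66. ]
(342, 306) 71 [513.7  75.9  71. ]
(342, 290) 71 [513.7  77.6  71. ]
(342, 318) 71 [513.7  74.5  71. ]
(342, 127) 65 [513.7  95.6  65. ]
(342, 390) 65 [513.7  66.4  65. ]
```

```bash
python3 -m crank '[[0,0,0,30,0,20,-1],[0,0,0,58,0,50,-1],[0,0,0,58,0,70,-1],[0,0,0,58,0,79,-1],[0,0,0,58,0,81,-1],[0,0,0,58,0,81,-1],[0,0,0,58,0,81,-1]]'; python3 -m crank '[[0,0,0,2,0,0,-1],[0,0,0,4,0,0,-1],[0,0,0,6,0,0,-1],[0,0,0,7,0,0,-1],[0,0,0,8,0,0,-1],[0,0,0,8,0,0,-1]]'
```

```text
time: 9.27
tool_pos: [514.7, 55.1, 242.5]
ee_rot: [0.708, 0.707, 0.0, 0.001]
contact_force: [0.6, -0.3, -0.2]
gripper_width: 0.002
gripper_force: 0.0
time: 9.77
tool_pos: [514.0, 64.2, 241.9]
ee_rot: [0.707, 0.707, 0.0, 0.0]
contact_force: [-0.6, -0.6, 1.7]
gripper_width: 0.001
gripper_force: 0.2
```

```bash
python3 -m crank '[[0,0,0,1,0,0,-1],[0,0,0,2,0,0,-1],[0,0,0,2,0,0,-1]]'; python3 -m crank '[[0,0,0,1,0,0,-1],[0,0,0,2,0,0,-1],[0,0,0,2,0,0,-1]]'; python3 -m crank '[[0,0,0,1,0,0,-1],[0,0,0,2,0,0,-1],[0,0,0,2,0,0,-1]]'
```

```text
time: 10.02
tool_pos: [514.1, 65.8, 241.8]
ee_rot: [0.707, 0.707, -0.0, 0.0]
contact_force: [-0.7, -4.0, 2.1]
gripper_width: 0.0
gripper_force: 2.0
time: 10.27
tool_pos: [514.0, 68.3, 241.8]
ee_rot: [0.707, 0.707, 0.0, -0.0]
contact_force: [-0.3, -0.9, 2.3]
gripper_width: -0.001
gripper_force: 1.2
time: 10.52
tool_pos: [513.7, 70.4, 241.5]
ee_rot: [0.707, 0.707, -0.0, -0.0]
contact_force: [0.4, -0.1, 0.1]
gripper_width: 0.002
gripper_force: 0.0
```

The force peaked at 4 N and dropped, so the detent was crossed. I'll follow on to the end stop to be sure it is home.

```bash
python3 -m crank '[[0,0,0,1,0,0,-1],[0,0,0,2,0,0,-1],[0,0,0,2,0,0,-1]]'; python3 -m crank '[[0,0,0,1,0,0,-1],[0,0,0,1,0,0,-1],[0,0,0,1,0,0,-1]]'; python3 -m crank '[[0,0,0,1,0,0,-1],[0,0,0,1,0,0,-1],[0,0,0,1,0,0,-1]]'
```

```text
time: 10.77
tool_pos: [513.8, 72.3, 241.5]
ee_rot: [0.707, 0.707, -0.0, -0.0]
contact_force: [-0.1, 0.6, 0.4]
gripper_width: -0.003
gripper_force: 0.0
time: 11.02
tool_pos: [514.0, 73.0, 241.6]
ee_rot: [0.707, 0.707, -0.0, -0.0]
contact_force: [-0.8, 0.3, 0.6]
gripper_width: -0.001
gripper_force: 0.0
time: 11.27
tool_pos: [514.0, 74.0, 241.7]
ee_rot: [0.707, 0.707, -0.0, -0.0]
contact_force: [-0.4, -0.3, -0.5]
gripper_width: 0.003
gripper_force: 0.1
```

Back off toward −y, raise straight up, and look.

```bash
python3 -m crank '[[0,0,0,-5,0,0,-1],[0,0,0,-8,0,-15,-1],[0,0,0,-30,0,-50,-1],[0,0,0,-70,0,-80,-1],[0,0,0,-75,0,-81,-1],[0,0,0,-75,0,-81,-1],[0,0,0,-75,0,-81,-1],[0,0,0,-75,0,-81,-1]]'
python3 - <<'E'
from h import *
s=r.sense();a=cams.snapshot("wrist")[:,:,::-1];cv2.imwrite("pics/w6.png",a);b=cams.snapshot("scene")[:,:,::-1]
print(s["tool_pos"]);u,v=proj("wrist",[[514.3,77,71]],s)[0].round().astype(int)
x0,y0=u-70,max(v-60,0);print("crop",x0,y0)
L=cv2.resize(a[y0:y0+120,x0:x0+90],(450,600),interpolation=2);R_=cv2.copyMakeBorder(cv2.resize(b[150:330,220:460],(350,263)),0,337,0,0,0)
cv2.imwrite("pics/m6.png",np.hstack([L,R_]))
E
```

```text
time: 11.93
tool_pos: [513.2, -0.6, 321.6]
ee_rot: [0.707, 0.707, -0.0, -0.001]
contact_force: [-0.5, 0.1, 0.3]
gripper_width: 0.004
gripper_force: 0.0
[513.2136717   -0.56015165 321.58836772]
crop 255 63
```

View pics/m6.png

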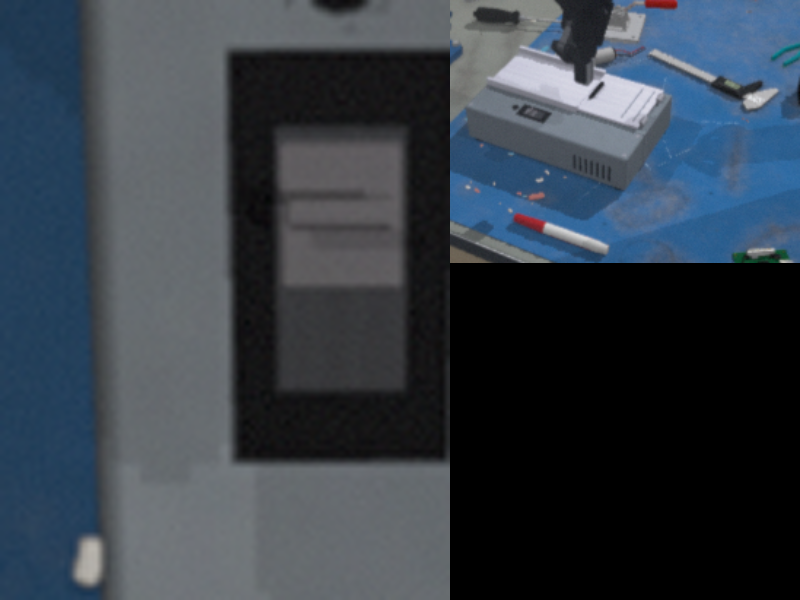

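The slide plate is now at crop rows 140–285, against 233–380 before. That is about 10 mm of travel, the full stroke, toward the dot. The lid is still flat, the marker and board are undisturbed, and the robot is clear.

```bash
python3 -c "
from plant import close_job
print(close_job())"
```

```text
the job is handed in; nothing more can be done
None
```

All three nuts are in the trough, the lid was then shut flat, and the switch was pushed last, moving its full 10 mm toward the dot; I handed the job in at about 12 s on the robot's clock, and its result was not shown.

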